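# Drive the worn bushing out of an espresso valve body

## Task

Take the red-handled ejector rod out of its wooden rest, put it nose first into the bore of the brass valve body and press the worn brown bushing down until it drops into the blue tray, going on until the rod's collar bears firmly on the steel stop ring; hold it there for a moment. Press gently and by feel: never more than about 30 N on the rim, bushing or ring. Then put the rod back in its rest, leave the bushing in the tray, and do not disturb the tamper, pitcher, portafilter and cup.

Things in the scene. Friction and masses are not known exactly. Their poses are not given: they have to be found in the camera images.
- stand: Fixed service stand, place and yaw vary. Origin: centre of its underside. On two side plates a brass valve body 70 (x) x 106 (y) mm, 62 to 112 mm above the table, with an upright through bore of 19 mm diameter in its middle. Round the mouth a steel depth-stop ring, 48 mm outside, 22 mm inside, left stuck at any height from 2 to 18 mm proud of the brass (not reported). Blue tray below the bore.
- bore_mouth (a point): Centre of the bore's upper mouth in the brass valve body's flat top, inside the steel ring, 112 mm above the table; z up, along the bore.
- tray (a point): Centre of the blue catch tray's inner floor, 12 mm above the table, straight below the bore; inside 96 (stand x) x 78 (stand y) mm, walls 16 mm high above the floor. Axes as the stand's.
- bushing: Brown bushing, 18 mm diameter, 24 mm high, 40 g, origin centre of underside. Starts upright in the bore, top about 19.5 mm below the mouth, held by three sprung balls in the bore wall 8 mm above the bore's lower end. Pushing it down takes up to 20 N at first, then up to 12 N all the way; it drops when its top has passed the balls, with the rod's nose 36 to 45 mm below the mouth.
- bushing_center (a point): Middle of the bushing, 12 mm above its underside.
- rod: Ejector rod, upright, 180 g, origin centre of the nose's end face, z up. Steel shaft 15.5 mm diameter, 63.5 mm long, nose tapering to 12 mm over 3 mm; then a dark stop collar 34 mm diameter, 6 mm thick; then a red handle 24 mm diameter, 69.5 to 129.5 mm above the nose. Hangs in the rest by its collar. In the bore the collar meets the steel ring with the nose 45.5 to 61.5 mm below the mouth.
- rod_collar (a point): Centre of the underside of the rod's collar, 63.5 mm above the nose.
- rest: Fixed wooden rest for the rod, its place and yaw vary; foot 90 x 90 x 10 mm, dark block 70 x 70 mm up to 76 mm above the table with an upright hole of 23 mm diameter, 66 mm deep. Origin: centre of its underside.
- rest_mouth (a point): Centre of the hole in the rest's top, 76 mm above the table. The rod's collar lies on this top when it is put away.
- tamper: Loose bystander: coffee tamper standing on its 58 mm steel foot, 85 mm high, dark wooden handle. Origin under its centre.
- pitcher: Loose bystander: steel milk pitcher, 84 mm diameter, 100 mm high, handle at its own +y. Origin under its centre.
- portafilter: Loose bystander: steel portafilter bowl 70 mm diameter, 30 mm high, with a black handle along its own -x to 167 mm from the centre. Origin under the bowl's centre.
- cup: Loose bystander: white cup, 76 mm diameter, 60 mm high. Origin under its centre.
Mind the look-alikes: they are no part of the job. Of the things like the rod, leave any that is green; of the rest the larger one is meant. What is shaped like the stand but orange or pink is not meant.

How it is judged:
By the outcome, as a careful person would: the job done as asked, in the order asked, and still so for the second after the job is handed in, with the robot touching nothing.
It also fails if it takes over 64 s, if anything falls off the work surface, if the arm or the gripper's body presses on something with over 40 N, if the wrist force passes 120 N, or if a joint passes its speed limit or range.

## Robot

A 6-joint arm with a two-finger parallel gripper is mounted at the origin on the work surface. World frame = base frame: x ahead of the robot, y to its left, z up, the work surface at z = 0. Lengths are in m, angles in rad, forces in N, time in s.
With the tool pointing down it reaches from about 0.325 to 0.75 m from the base axis. Payload 7.6 kg.
Tool frame: the origin (TCP) lies midway between the tips of the shut fingers; the grasp point (between the pads) lies 19 mm behind it; z points along the fingers, y is the direction in which the jaws open and shut (so a half turn about z gives the same grasp; the last joint's range is limited). The gripper opens to 85 mm and grips with 20 to 120 N. Pads are 22 mm wide; open, the fingers measure 114 mm over their backs; the gripper's body (76 mm by 85 mm) begins 54 mm behind the grasp point. The pads swing forward as they close: fully open they stand 13 mm farther back than shut.
Start: joints at [1.12, 0.052, 1.401, -0, 1.689, -0.07], TCP at [0.195, 0.487, 0.231] pointing down, gripper open.
Joint ranges: [-2.9, 2.9], [-0.91, 2.17], [0.12, 2.37], [-1.06, 4.2], [0.26, 2.73], [-2.93, 2.93]. Speed limits (rad/s): [2.57, 2.57, 3.01, 3.14, 3.14, 3.14].

## Interface

Orientations are given as a rotation vector (axis times angle).
In Python, from workcell import manip gives the robot as it stands. The module is installed in compiled form; this text tells all that it offers. Calls block until the motion is done:
- manip.goto(position, orientation): joint-space move of the TCP to a pose.
- manip.servo_line(position, frame=None, speed=0.15, until_force=None): straight line of the TCP; frame=None keeps the orientation; speed is the mean speed in m/s. With until_force (N) it stops when the force on the tool has changed by that much, and returns True; else False.
- manip.set_joints(angles): joint-space move.
- manip.grip(opening, f_grip=None): finger opening in m; f_grip is the grip in N (None keeps the last); returns when the fingers have stopped.
- manip.pause(seconds).
- manip.solve_ik(position, orientation): joint angles nearest the present ones, or None.
- manip.read_camera(name): name is "side" or "top" or "wrist"; returns a dict with "frame" (400x640x3 uint8, red, green, blue), "camera_matrix" (3x3 intrinsics, pixels), "position" and "orientation" of the camera in the world; the wrist camera has in their place "T_tool_cam" (4x4, takes a point from camera to tool coordinates, whose origin is the TCP and whose axes are the flange's). Camera axes: x right, y down, z forward; pixel columns grow to the right and rows downward; lengths in m; the calibration is good to about 2 mm. A picture is of the moment at which its call begins: read the wrist's pose just before it. There is no depth.
A pose or a line that the arm cannot do raises manip.IKError and nothing moves.
- manip.close_job(): hands the job in, once; it reports no verdict.
Trained networks look in a picture, given as the dict that the camera call returned (one of the last four; its "shot" number tells which), for a name from the list of things; names that differ only in an ending like _2 or _b are one class to them, and where a whole thing is asked for, a point or a joint stands for the part that bears it (a point fixed in the world has none). Each returns a list of dicts, best first, with "p" (0 to 1); they miss things now and then, are a little off and sometimes report something else, mostly with a low value. They report only what shows in the picture. A call takes as long as a camera call. They do not tell look-alikes from the thing itself.
- manip.silhouettes(thing, picture): "mask" (400x640 bool, what is visible of it) and "extent" ([left, top, right, bottom] in pixels, round what is visible of it).
Readings, each from a call of its own:
- manip.current_time(): time.
- manip.current_joint_positions(): joint angles.
- manip.current_joint_vel(): joint speeds.
- manip.current_tau(): joint torques, N m.
- manip.current_position(): TCP position.
- manip.current_ee_rot(): TCP orientation.
- manip.current_ft_force(): force on the tool from outside, world axes, zero at the start.
- manip.current_wrist_torque(): the same for the moment, N m.
- manip.current_gripper_width(): finger opening in m.
Only numpy, scipy, OpenCV 4.12 (cv2) and the standard library are available. Lean on these libraries where they do the work, as an engineer would, in place of code of your own. Each camera call takes 0.05 s, during which the arm holds its last target.

## Working session

There is one attempt and no reset: what is moved stays moved. The work goes in short steps, each a Python script; the robot and the scene stay as the last script left them, time stands still between calls to the robot, and variables do not carry over. Pictures are saved under pics/ and viewed, and the job is handed in when it is done.

```bash
mkdir -p pics; cat > h.py <<'E'
import numpy as np, cv2
from scipy.spatial.transform import Rotation as R
from workcell import manip as m
def save(p,name,crop=None,s=1):
    f=p["frame"]
    if crop: f=f[crop[1]:crop[3],crop[0]:crop[2]]
    if s!=1: f=cv2.resize(f,None,fx=s,fy=s,interpolation=cv2.INTER_CUBIC)
    cv2.imwrite("pics/"+name,f[:,:,::-1])
def Rm(o):
    o=np.array(o,float)
    if o.shape==(3,3): return o
    return R.from_rotvec(o).as_matrix() if o.size==3 else R.from_quat(o).as_matrix()
def campose(p,tp=None,to=None):
    if "position" in p: return Rm(p["orientation"]),np.array(p["position"])
    T=np.array(p["T_tool_cam"]); Rt=Rm(to)
    return Rt@T[:3,:3], Rt@T[:3,3]+np.array(tp)
def ray(p,uv,cp=None):
    Rc,c=cp or campose(p)
    d=Rc@np.linalg.solve(p["camera_matrix"],[uv[0],uv[1],1.]); return c,d
def atz(p,uv,z,cp=None):
    c,d=ray(p,uv,cp); return c+d*(z-c[2])/d[2]
def proj(p,X,cp=None):
    Rc,c=cp or campose(p)
    q=np.array(p["camera_matrix"])@(Rc.T@(np.array(X)-c)); return q[:2]/q[2]
E
python3 - <<'E'
from h import *
for n in("side","top","wrist"):
    p=m.read_camera(n); save(p,n+"0.png")
    print(n,p.get("position"),p.get("orientation"),p["camera_matrix"].tolist() if n!="x" else"",p.get("T_tool_cam"))
    for t in("stand","rod","rest","bushing","tamper","pitcher","portafilter","cup"):
        for d in m.silhouettes(t,p): print(t,round(d["p"],2),d["extent"])
print(m.current_time(),m.current_position(),m.current_ee_rot())
E
```

```text
side [ 0.34838567 -0.6232565   0.5273845 ] [-2.07578432  0.24324085 -0.17648545] [[374.1061406406805, 0.0, 322.10485824894675], [0.0, 374.1061406406805, 199.68254126229476], [0.0, 0.0, 1.0]] None
stand 0.94 [283.5, 166.9, 337.9, 227.1]
stand 0.66 [187.9, 182.9, 260.5, 253.4]
rod 0.87 [263.9, 318.0, 284.7, 367.1]
rod 0.74 [305.7, 246.7, 320.8, 307.2]
rod 0.56 [328.6, 280.3, 353.1, 327.7]
rod 0.56 [282.4, 166.9, 335.5, 229.1]
rest 0.89 [308.6, 299.3, 365.7, 370.4]
tamper 0.92 [290.4, 232.6, 310.3, 277.2]
pitcher 0.86 [372.6, 177.2, 420.8, 232.5]
portafilter 0.63 [436.4, 242.5, 542.0, 276.7]
cup 0.53 [297.1, 158.3, 318.3, 173.1]
top [0.46076981 0.09123132 1.13749831] [-2.18041914  2.15838193 -0.12139945] [[408.7654334122535, 0.0, 325.2955240638758], [0.0, 408.7654334122535, 199.83849857077163], [0.0, 0.0, 1.0]] None
stand 0.95 [199.3, 112.4, 261.0, 166.0]
stand 0.95 [271.0, 272.4, 328.8, 327.3]
stand 0.66 [248.3, 188.3, 306.5, 239.7]
stand 0.19 [196.7, 183.2, 230.0, 213.3]
rod 0.71 [395.2, 233.7, 408.9, 249.5]
rod 0.7 [437.5, 269.4, 454.3, 278.9]
rod 0.48 [439.8, 227.1, 454.9, 239.3]
tamper 0.53 [345.4, 230.4, 366.8, 246.4]
pitcher 0.79 [297.7, 113.9, 329.7, 159.0]
portafilter 0.68 [370.9, 69.6, 411.4, 134.6]
cup 0.95 [199.3, 183.9, 229.9, 213.5]
wrist None None [[302.90971438479136, 0.0, 319.9434076361959], [0.0, 302.90971438479136, 209.22686090081262], [0.0, 0.0, 1.0]] [[-6.19394033e-04 -9.62176344e-01 -2.72426687e-01  6.94503970e-02]
 [ 9.99999619e-01 -7.63554880e-04  4.23162089e-04  4.35440663e-04]
 [-6.15169279e-04 -2.72426321e-01  9.62176450e-01 -1.41947374e-01]
 [ 0.00000000e+00  0.00000000e+00  0.00000000e+00  1.00000000e+00]]
stand 0.72 [90.6, 300.6, 160.2, 400.0]
1.35 [0.19512021 0.4874276  0.23133482] [5.94598787e-01 3.08479358e+00 1.91839573e-04]
```

View pics/side0.png

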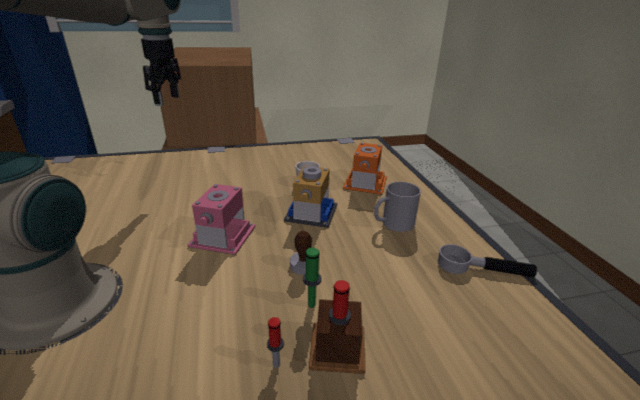

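View pics/top0.png

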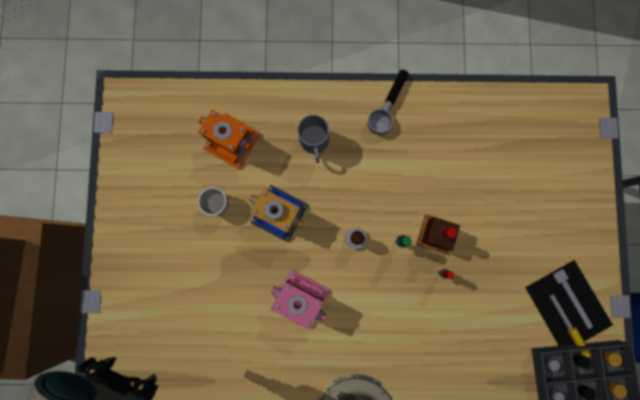

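View pics/wrist0.png

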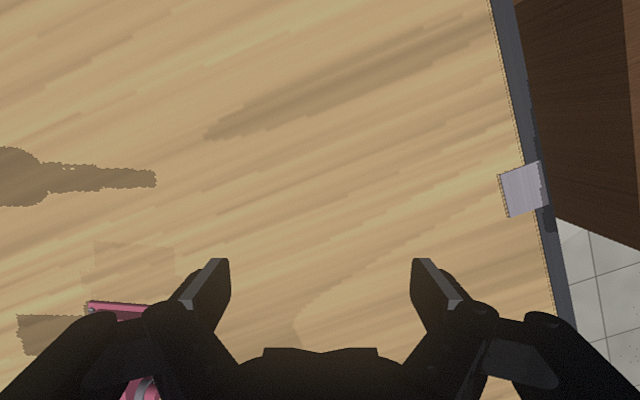

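Candidates for the rod: red handle in the dark rest (side 341,300 / top 451,234), small red one standing free (side 275,342 / top 447,274), and green (side 312,280 / top 404,241). I choose the one in the rest. For the stand: brass one with blue tray (side 312,195 / top 275,211), not the pink (298,303) or the orange (223,131) one. I'll check with a close crop and coarse positions.

```bash
python3 - <<'E'
from h import *
p=m.read_camera("side"); t=m.read_camera("top")
a=p["frame"][230:380,250:380]; b=t["frame"][190:300,380:490]
a=cv2.resize(a,(390,450),interpolation=cv2.INTER_CUBIC); b=cv2.resize(b,(400,400),interpolation=cv2.INTER_CUBIC)
im=np.zeros((450,790,3),np.uint8); im[:,:390]=a; im[:400,390:]=b
cv2.imwrite("pics/crop1.png",im[:,:,::-1])
def cen(pic,thing):
    for d in m.silhouettes(thing,pic):
        v,u=np.nonzero(d["mask"]); yield d["p"],u.mean(),v.mean(),d["extent"]
for pp,u,v,e in cen(t,"rod"): print("rod",pp,u,v,atz(t,(u,v),.142)[:2])
for n,z in(("stand",.1),("tamper",.06),("pitcher",.08),("cup",.05),("portafilter",.02),("rest",.07)):
    for pp,u,v,e in cen(t,n): print(n,round(pp,2),round(u),round(v),atz(t,(u,v),z)[:2])
# tests
print(atz(t,(451,233.5),.142), atz(p,(341.5,284),.142), atz(t,(274.5,210.5),.12),atz(p,(312.5,171),.12))
E
```

```text
rod 0.74 403.4060606060606 240.54545454545453 [ 0.46961845 -0.10429379]
rod 0.61 446.1774193548387 232.8494623655914 [ 0.48928039 -0.208656  ]
rod 0.48 446.2589928057554 273.28057553956836 [ 0.39220328 -0.2067592 ]
stand 0.86 277 212 [0.53943393 0.20843511]
stand 0.83 227 137 [0.73224883 0.34121283]
stand 0.69 300 299 [0.32220702 0.14654244]
stand 0.54 436 234 [ 0.48729199 -0.19549412]
stand 0.28 387 107 [ 0.81766005 -0.07191241]
tamper 0.61 356 237 [0.47806611 0.00509922]
pitcher 0.88 313 133 [0.75108891 0.1195997 ]
cup 0.83 213 201 [0.57151964 0.38654319]
portafilter 0.87 387 107 [ 0.84601807 -0.08494605]
rest 0.82 436 234 [ 0.48834554 -0.20372489]
rest 0.53 447 233 [ 0.49183696 -0.23122223]
[ 0.48781958 -0.2203735   0.142     ] [ 0.49043397 -0.21955251  0.142     ] [0.54122754 0.21252774 0.12      ] [0.54748927 0.22250827 0.12      ]
```

View pics/crop1.png

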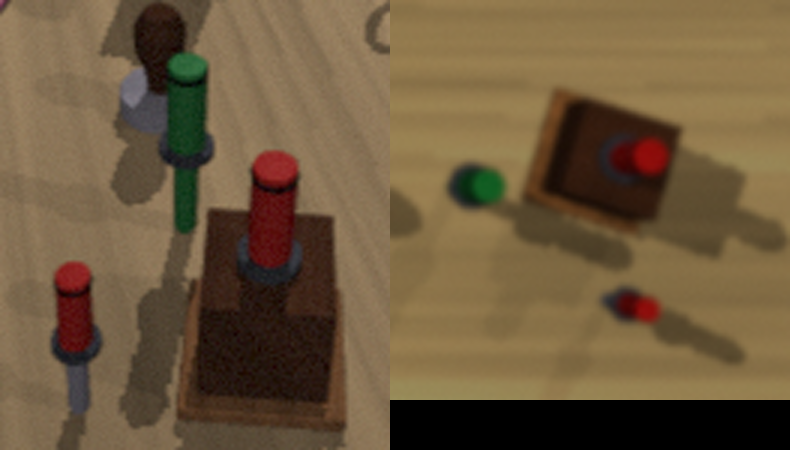

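The crop confirms it: the red rod in the rest (crop 270,210) is clearly larger than the free red one (75,330), and the green one is excluded. Next I'll view the brass stand close up with the wrist camera.

```bash
python3 - <<'E'
from h import *
O=[0,np.pi,0]
q=m.solve_ik([.541,.2125,.23],O); print(q, m.solve_ik([.489,-.22,.25],O))
m.goto([.541,.2125,.23],O)
tp,to=m.current_position(),m.current_ee_rot()
w=m.read_camera("wrist"); save(w,"w1.png"); print(m.current_time(),tp,to,m.current_joint_positions())
np.savez("w1.npz",f=w["frame"],tp=tp,to=to)
cp=campose(w,tp,to); print(proj(w,[.541,.2125,.12],cp), m.current_ft_force())
E
```

```text
[ 3.10748488e-01  2.11978178e-01  1.22886565e+00 -4.44089210e-16
  1.70074882e+00 -1.26004784e+00] [-0.49163967  0.08003763  1.33467412  0.          1.7268809  -2.06243599]
3.475 [0.54061062 0.213321   0.23007735] [ 1.46449912e-03 -3.14157565e+00 -4.33295330e-04] [ 3.12446011e-01  2.11675912e-01  1.22903043e+00  2.34853705e-04
  1.70076180e+00 -1.25960212e+00]
[318.20935868 207.25524015] [ 0.37918123 -0.0912862  -0.11719349]
```

View pics/w1.png

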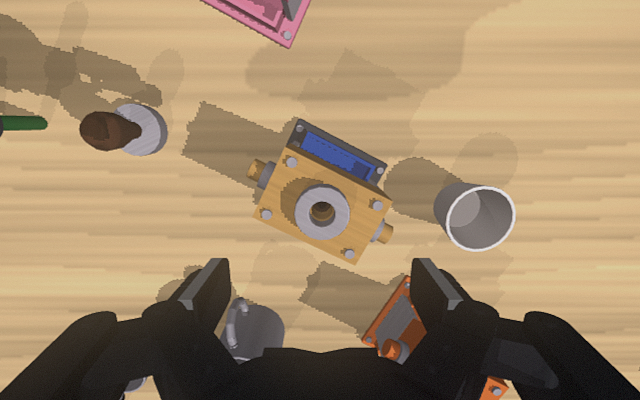

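View: brass body at (322,208), ring centre ≈(322,212), bore ≈(322,211). I'll take a second, shifted view and fit ellipses to the ring to triangulate its centre and height.

```bash
cat >> h.py <<'E'
def ringfit(w,c,r=45,tag=None,zref=None):
    x,y=int(c[0]),int(c[1]); S=4
    f=cv2.resize(w["frame"][y-r:y+r,x-r:x+r],None,fx=S,fy=S,interpolation=cv2.INTER_CUBIC)
    f=cv2.GaussianBlur(f,(0,0),2).astype(int)
    # grey and bright
    sat=f.max(2)-f.min(2); g=((sat<35)&(f.max(2)>85)).astype(np.uint8)
    out=[]
    n,l,st,_=cv2.connectedComponentsWithStats(g)
    k=1+np.argmax(st[1:,4]); g=(l==k).astype(np.uint8)
    cs,h=cv2.findContours(g,cv2.RETR_CCOMP,cv2.CHAIN_APPROX_NONE)
    vis=f.astype(np.uint8).copy()
    for cc,hh in zip(cs,h[0]):
        if len(cc)<60: continue
        e=cv2.fitEllipse(cv2.convexHull(cc)) if hh[3]<0 else cv2.fitEllipse(cc)
        out.append((hh[3]<0,((e[0][0]+.5)/S-.5+x-r,(e[0][1]+.5)/S-.5+y-r),(e[1][0]/S,e[1][1]/S)))
        cv2.ellipse(vis,e,(255,0,255),1)
    if tag: cv2.imwrite("pics/"+tag,vis[:,:,::-1])
    return out
E
python3 - <<'E'
from h import *
O=[0,np.pi,0]
for i,(dx,dy) in enumerate([(0,0),(-.05,0.03),(.02,-.05)]):
    m.servo_line([.541+dx,.2125+dy,.23],O,speed=.12); m.pause(.15)
    tp,to=m.current_position(),m.current_ee_rot()
    w=m.read_camera("wrist"); cp=campose(w,tp,to)
    c=proj(w,[.543,.2125,.12],cp)
    r=ringfit(w,c,tag=f"ring{i}.png")
    print(m.current_time(),tp,c)
    for e in r: print("  ",e,atz(w,e[1],.112,cp)[:2],atz(w,e[1],.130,cp)[:2])
    np.savez(f"st{i}.npz",f=w["frame"],tp=tp,to=to)
    save(w,f"st{i}.png",(int(c[0])-80,int(c[1])-60,int(c[0])+80,int(c[1])+60),4)
E
cd pics; python3 -c "
import cv2,numpy as np
cv2.imwrite('rings.png',np.hstack([cv2.resize(cv2.imread(f'ring{i}.png'),(266,266)) for i in range(3)]))"
```

```text
3.925 [0.5408962  0.21267968 0.23001453] [318.99213943 209.18768674]
   (np.True_, (322.27941513061523, 211.05524826049805), (55.711856842041016, 56.571895599365234)) [0.54700289 0.21541734] [0.5417828  0.21525473]
   (np.False_, (322.32408142089844, 210.76857376098633), (19.47005271911621, 23.93398666381836)) [0.54673628 0.21545677] [0.54153464 0.21529142]
   (np.False_, (331.0909843444824, 186.23526573181152), (2.774566411972046, 14.182900428771973)) [0.52444011 0.22307175] [0.52078228 0.22237915]
4.7583 [0.49147992 0.24207367 0.229843  ] [286.78396305 261.6391393 ]
   (np.True_, (289.96398544311523, 262.9587287902832), (53.34070587158203, 54.326663970947266)) [0.54819684 0.21448667] [0.5394677  0.21643217]
   (np.False_, (284.50158309936523, 270.52624130249023), (3.894031286239624, 9.092597007751465)) [0.55601785 0.20909972] [0.54674684 0.21141846]
   (np.False_, (290.2337417602539, 262.85136795043945), (14.325746536254883, 21.54447364807129)) [0.54808705 0.21474292] [0.53936552 0.21667067]
   (np.False_, (297.12839126586914, 240.09022331237793), (5.348914623260498, 16.150644302368164)) [0.52523831 0.22171446] [0.51809985 0.22315919]
5.9917 [0.56067919 0.16313188 0.23017417] [377.42734591 186.65091815]
   (np.True_, (381.09397888183594, 188.5543670654297), (57.429325103759766, 58.37425994873047)) [0.54633518 0.2173572 ] [0.54253117 0.21362684]
   (np.False_, (392.99227142333984, 186.4130973815918), (3.142005681991577, 9.459580421447754)) [0.54442533 0.2276553 ] [0.54075348 0.22321229]
   (np.False_, (380.48487091064453, 188.53622817993164), (19.64914894104004, 24.581735610961914)) [0.54631903 0.21682268] [0.54251614 0.21312931]
```

View pics/rings.png

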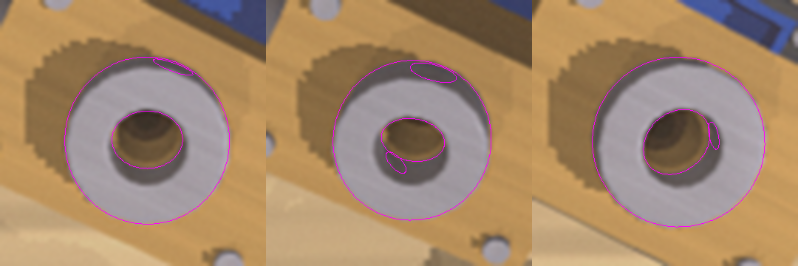

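View pics/st0.png

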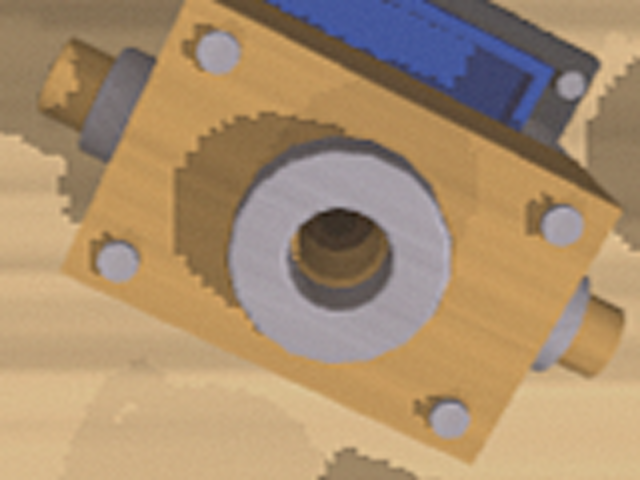

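The ring stands well proud and its dark side wall was included in the fit. I'll refit on the bright top face only, then triangulate.

```bash
sed -i 's/def ringfit(w,c,r=45,tag=None,zref=None)/def ringfit(w,c,r=45,tag=None,thr=135)/; s/f.max(2)>85/f.max(2)>thr/' h.py
cat > tri.py <<'E'
from h import *
from scipy.optimize import least_squares
w=m.read_camera("wrist"); K={"camera_matrix":w["camera_matrix"],"T_tool_cam":w["T_tool_cam"]}
A=np.zeros((3,3));b=np.zeros(3);obs=[]
ims=[]
for i in range(3):
    d=np.load(f"st{i}.npz"); p=dict(K,frame=d["f"]); cp=campose(p,d["tp"],d["to"])
    c=proj(p,[.543,.2145,.12],cp); r=ringfit(p,c,tag=f"rt{i}.png")
    ims.append(cv2.resize(cv2.imread(f"pics/rt{i}.png"),(266,266)))
    for e in r:
        print(i,e)
    o=[e for e in r if e[0]][0]; cen=o[1]; obs.append((p,cp,cen))
    C,dd=ray(p,cen,cp); dd/=np.linalg.norm(dd); P=np.eye(3)-np.outer(dd,dd); A+=P;b+=P@C
X=np.linalg.solve(A,b); print(X,[np.round(proj(p,X,cp)-c,2) for p,cp,c in obs])
for z in (.114,.122,.130): print(z,[atz(p,c,z,cp)[:2].round(4) for p,cp,c in obs])
# size-based: expected avg diameter of ring
for i,(p,cp,c) in enumerate(obs):
    for z in(.115,.12,.125,.13):
        q=atz(p,c,z,cp); t=np.linspace(0,2*np.pi,40); pts=np.array([proj(p,q+[.024*np.cos(a),.024*np.sin(a),0],cp) for a in t],np.float32)
        print(i,z,cv2.fitEllipse(pts)[1])
cv2.imwrite("pics/rings2.png",np.hstack(ims))
E
python3 tri.py
```

```text
0 (np.True_, (322.5695114135742, 212.7938232421875), (52.374759674072266, 55.59952926635742))
0 (np.False_, (322.73501205444336, 213.29498291015625), (26.228839874267578, 26.898902893066406))
1 (np.True_, (289.5774917602539, 266.1960983276367), (46.98406219482422, 52.795021057128906))
1 (np.False_, (289.6742172241211, 266.6152687072754), (23.82406997680664, 25.88503074645996))
2 (np.True_, (382.3812255859375, 189.82607650756836), (53.5421142578125, 57.703208923339844))
2 (np.False_, (382.46742248535156, 190.4908905029297), (26.797565460205078, 28.069063186645508))
[0.54442607 0.21555604 0.12620937] [array([0.02, 0.01]), array([-0.04, -0.03]), array([0.02, 0.02])]
0.114 [array([0.548 , 0.2157]), array([0.5505, 0.2142]), array([0.547 , 0.2181])]
0.122 [array([0.5457, 0.2156]), array([0.5466, 0.2151]), array([0.5453, 0.2164])]
0.13 [array([0.5433, 0.2155]), array([0.5426, 0.216 ]), array([0.5436, 0.2147])]
0 0.115 (52.053199768066406, 54.273468017578125)
0 0.12 (53.08742141723633, 55.351139068603516)
0 0.125 (54.16360092163086, 56.472496032714844)
0 0.13 (55.284339904785156, 57.64023971557617)
1 0.115 (46.905067443847656, 51.702362060546875)
1 0.12 (47.83749008178711, 52.729610443115234)
1 0.125 (48.80775833129883, 53.79851531982422)
1 0.13 (49.81822967529297, 54.911678314208984)
2 0.115 (53.19060134887695, 56.511314392089844)
2 0.12 (54.246639251708984, 57.633052825927734)
2 0.125 (55.3454704284668, 58.800254821777344)
2 0.13 (56.489776611328125, 60.01572036743164)
```

```bash
sleep 1
```

```text
(no output)
```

View pics/rings2.png

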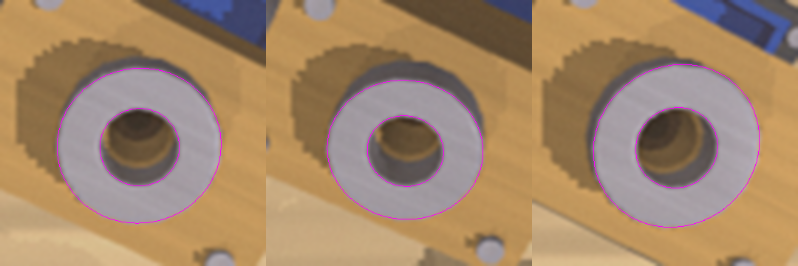

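Ring centre ≈ (0.5444, 0.2156), top at z≈0.126 (about 14 mm proud). Next, the rod close up.

```bash
python3 - <<'E'
from h import *
O=[0,np.pi,0]
m.goto([.489,-.2205,.245],O); 
m.grip(.06,60)
ims=[]
for i,(dx,dy) in enumerate([(0,0),(.0,0.035)]):
    if i: m.servo_line([.489+dx,-.2205+dy,.245],O,speed=.15)
    m.pause(.15)
    tp,to=m.current_position(),m.current_ee_rot()
    w=m.read_camera("wrist"); cp=campose(w,tp,to)
    np.savez(f"rod{i}.npz",f=w["frame"],tp=tp,to=to)
    print(m.current_time(),tp,to,[ (round(d["p"],2),d["extent"]) for d in m.silhouettes("rod",w)], proj(w,[.489,-.2205,.142],cp))
    save(w,f"rodv{i}.png")
E
```

```text
8.0667 [ 0.48904175 -0.22041439  0.24500077] [ 2.26915953e-04 -3.14158277e+00  1.60537031e-06] [(0.86, [397.9, 158.9, 454.8, 197.0]), (0.69, [302.5, 178.7, 338.9, 225.6]), (0.57, [301.1, 76.7, 323.4, 105.3]), (0.35, [539.8, 326.6, 632.1, 400.0]), (0.35, [434.4, 372.7, 444.7, 398.2])] [319.08290903 209.00455205]
8.7 [ 0.4889559  -0.18608712  0.24496097] [-7.81997610e-04 -3.14152981e+00  3.80830703e-04] [(0.89, [372.1, 159.8, 415.3, 194.7]), (0.78, [262.3, 76.0, 290.3, 103.4]), (0.75, [266.7, 178.9, 304.2, 227.2]), (0.64, [559.3, 161.4, 639.4, 274.5])] [278.2582036  209.17609836]
```

View pics/rodv0.png

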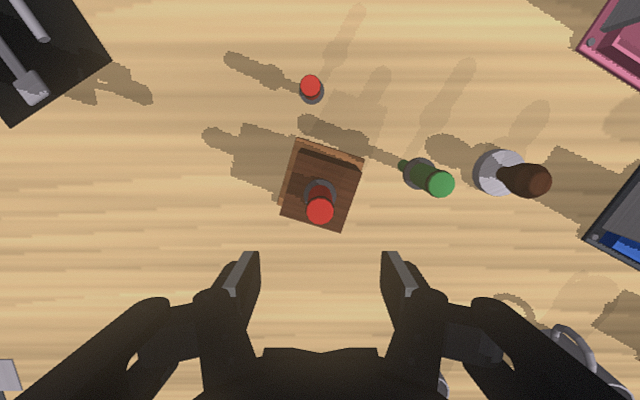

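View pics/rodv1.png

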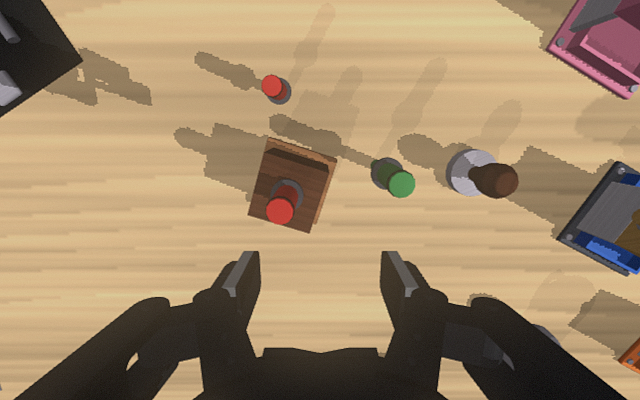

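Both views show the rod's red top at (320,211) and (280,210). The green (440,184) and small red (311,87) ones are clear of the jaws. I'll fit the top disc and the collar.

```bash
cat > rodfit.py <<'E'
from h import *
w=m.read_camera("wrist"); K={"camera_matrix":w["camera_matrix"],"T_tool_cam":w["T_tool_cam"]}
ims=[]
A=np.zeros((3,3));b=np.zeros(3)
for i in range(2):
    d=np.load(f"rod{i}.npz"); p=dict(K,frame=d["f"]); cp=campose(p,d["tp"],d["to"])
    c=proj(p,[.489,-.2205,.142],cp); x,y=int(c[0]),int(c[1]); r=33;S=8
    f=cv2.resize(p["frame"][y-r:y+r,x-r:x+r],None,fx=S,fy=S,interpolation=cv2.INTER_CUBIC)
    f=cv2.GaussianBlur(f,(0,0),3); fi=f.astype(int)
    g=((fi[...,0]>175)&(fi[...,1]<110)).astype(np.uint8)
    cs,_=cv2.findContours(g,cv2.RETR_EXTERNAL,cv2.CHAIN_APPROX_NONE); cc=max(cs,key=cv2.contourArea)
    e=cv2.fitEllipse(cv2.convexHull(cc)); v=f.copy(); cv2.ellipse(v,e,(0,255,0),1)
    cen=((e[0][0]+.5)/S-.5+x-r,(e[0][1]+.5)/S-.5+y-r)
    X=atz(p,cen,.142,cp); pts=np.array([proj(p,X+[.012*np.cos(a),.012*np.sin(a),0],cp) for a in np.linspace(0,6.28,40)],np.float32)
    print(i,cen,np.array(e[1])/S,"expected",cv2.fitEllipse(pts)[1],X)
    # overlay predicted collar circle (top, z .082) and rim of handle bottom
    for z,rr,col in((.082,.017,(0,255,255)),(.076,.017,(255,255,0)),(.142,.012,(255,255,255))):
        for a in np.linspace(0,6.28,120):
            q=(proj(p,[X[0]+rr*np.cos(a),X[1]+rr*np.sin(a),z],cp)-[x-r,y-r]+.5)*S
            cv2.circle(v,tuple(int(t) for t in q),1,col,-1)
    C,dd=ray(p,cen,cp); dd/=np.linalg.norm(dd); P=np.eye(3)-np.outer(dd,dd); A+=P;b+=P@C
    ims.append(cv2.resize(v,(395,395)))
print(np.linalg.solve(A,b))
cv2.imwrite("pics/rodfit.png",np.hstack(ims)[:,:,::-1])
E
python3 rodfit.py
```

```text
0 (319.6743392944336, 211.1137351989746) [24.96786118 26.01266479] expected (27.378890991210938, 28.50575828552246) [ 0.4908454  -0.22000434  0.142     ]
1 (279.1217231750488, 211.33385467529297) [24.96892166 26.20560074] expected (27.17831802368164, 28.718582153320312) [ 0.490889   -0.21984614  0.142     ]
[ 0.49119723 -0.22000421  0.1408639 ]
```

```bash
sleep 1
```

```text
(no output)
```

View pics/rodfit.png

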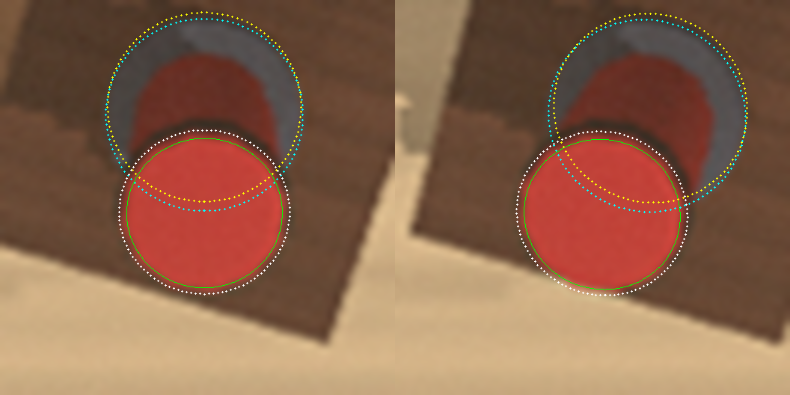

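```bash
python3 - <<'E'
from h import *
O=[0,np.pi,0]
m.servo_line([.4909,-.2199,.245],O,speed=.15)
print(m.servo_line([.4909,-.2199,.097],O,speed=.1,until_force=8)); m.pause(.1)
print(m.current_position(),m.current_ft_force(),m.current_wrist_torque())
m.grip(.015,80); m.pause(.1)
print(m.current_gripper_width(),m.current_ft_force(),m.current_wrist_torque(),m.current_time(),m.current_position())
tp,to=m.current_position(),m.current_ee_rot()
w=m.read_camera("wrist"); save(w,"grip.png")
E
```

```text
False
[ 0.49118695 -0.22003813  0.09758325] [-0.96911031  0.45455237 -0.05074382] [ 0.02528366 -0.01120315 -0.01282726]
0.022186876309230667 [-1.04147017  0.16355238  2.63778373] [-0.05703409  0.08796384 -0.01246682] 11.4417 [ 0.49101276 -0.22003254  0.09728977]
```

View pics/grip.png

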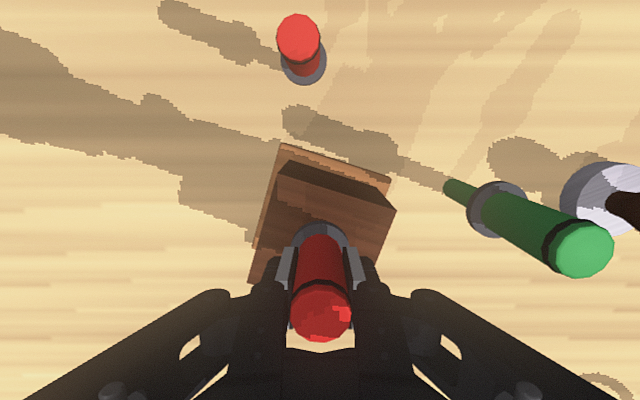

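Gripped (pads at 22 mm on the handle). Lifting it out and carrying it high to above the bore.

```bash
python3 - <<'E'
from h import *
O=[0,np.pi,0]
print(m.servo_line([.491,-.22,.255],O,speed=.12,until_force=12)); m.pause(.1)
print(m.current_ft_force(),m.current_gripper_width(),m.current_position())
m.servo_line([.5445,.2156,.255],O,speed=.22); m.pause(.25)
print(m.current_ft_force(),m.current_wrist_torque(),m.current_time(),m.current_position())
tp,to=m.current_position(),m.current_ee_rot()
w=m.read_camera("wrist"); save(w,"ab.png"); np.savez("ab.npz",f=w["frame"],tp=tp,to=to)
s=m.read_camera("side"); save(s,"abs.png",(250,100,370,250),4)
E
```

```text
False
[ 0.27299452  0.22454116 -1.9391491 ] 0.022446387962894946 [ 0.49079684 -0.21989452  0.25415141]
[-0.36436861  0.99048422 -2.04550737] [ 0.018124   -0.02594238  0.01142073] 15.45 [0.54456475 0.21523853 0.25507779]
```

View pics/ab.png

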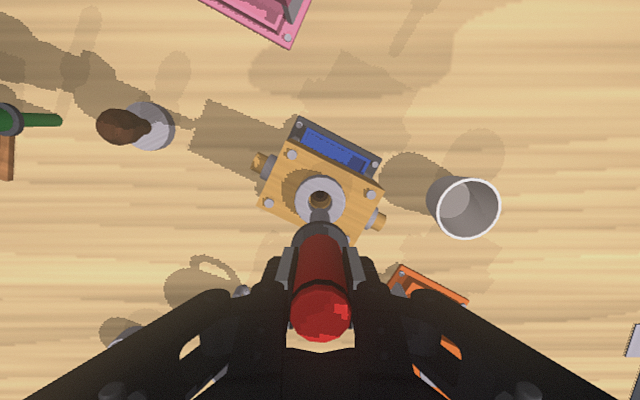

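View pics/abs.png

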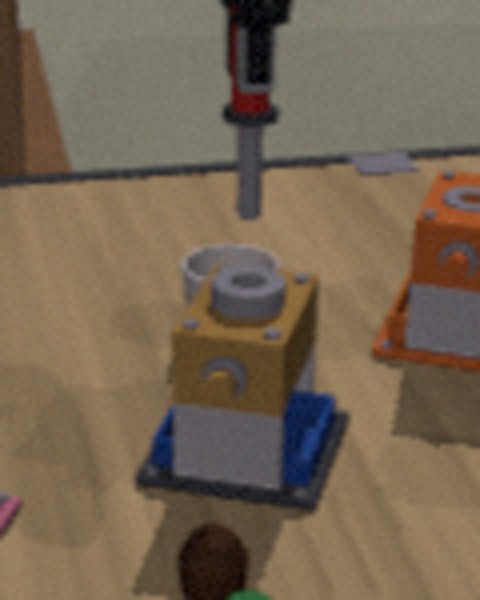

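```bash
python3 - <<'E'
from h import *
O=[0,np.pi,0]
m.servo_line([.5445,.2156,.217],O,speed=.1,until_force=8); m.pause(.3)
tp,to=m.current_position(),m.current_ee_rot()
w=m.read_camera("wrist"); np.savez("ab2.npz",f=w["frame"],tp=tp,to=to)
cp=campose(w,tp,to); print(tp,to,m.current_time())
x0,y0,x1,y1=275,165,365,240;S=8
v=cv2.resize(w["frame"][y0:y1,x0:x1],None,fx=S,fy=S,interpolation=cv2.INTER_CUBIC)
def circ(c,r,col):
    for a in np.linspace(0,6.28,200):
        q=(proj(w,[c[0]+r*np.cos(a),c[1]+r*np.sin(a),c[2]],cp)-[x0,y0]+.5)*S
        cv2.circle(v,tuple(int(t) for t in q),1,col,-1)
circ([.5444,.2156,.1262],.024,(0,255,0)); circ([.5444,.2156,.1262],.011,(0,255,0)); circ([.5444,.2156,.112],.0095,(255,255,0))
nz=tp[2]-.0848
circ([tp[0],tp[1],nz],.006,(255,0,0)); circ([tp[0],tp[1],nz+.003],.00775,(255,0,0)); circ([tp[0],tp[1],nz+.0635],.017,(255,0,255))
cv2.imwrite("pics/ab2.png",v[:,:,::-1])
E
```

```text
[0.54469815 0.21566739 0.21762508] [-2.79954719e-05  3.14059996e+00  5.45398690e-04] 16.4333
```

View pics/ab2.png

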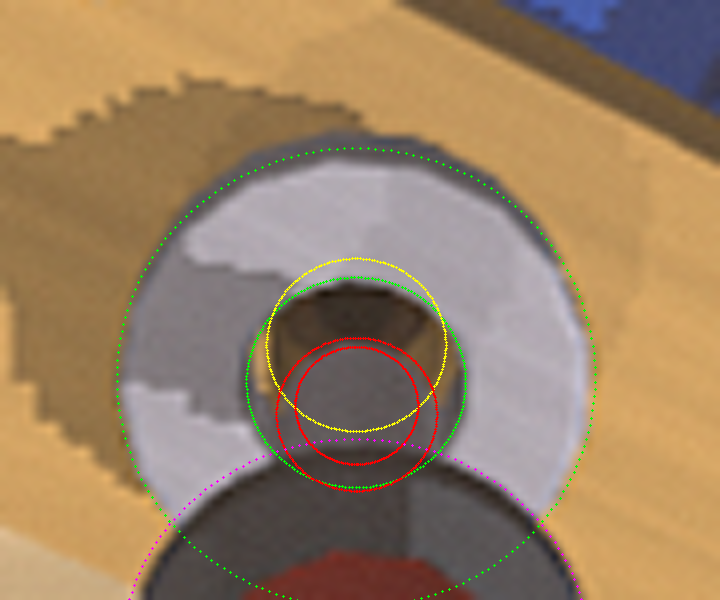

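The overlay shows the nose (crop 357,~406) concentric with the ring's inner edge (357,384) once the height difference is projected out. Going down gently to just above the bushing.

```bash
python3 - <<'E'
from h import *
O=[0,np.pi,0]
print(m.current_ft_force(),m.current_wrist_torque())
print(m.servo_line([.5445,.2156,.1815],O,speed=.035,until_force=6)); m.pause(.1)
print(m.current_position(),m.current_ft_force(),m.current_wrist_torque(),m.current_time())
E
```

```text
[-0.44316599 -0.14019432 -2.06065057] [ 0.00329257  0.01204333 -0.00720631]
False
[0.54460855 0.21565165 0.18182883] [-0.37930787 -0.83988778 -2.42783921] [0.02843289 0.00753177 0.00829538] 17.7
```

```bash
cat > log.py <<'E'
from h import *
def st(): return m.current_position().round(4),np.round(m.current_ft_force(),2),round(m.current_time(),2)
E
python3 - <<'E'
from log import *
O=[0,np.pi,0]
r=m.servo_line([.5445,.2156,.174],O,speed=.01,until_force=23); print(r,*st())
E
```

```text
False [0.5446 0.2157 0.1744] [-0.69 -0.55  3.9 ] 18.6
```

```bash
python3 - <<'E'
from log import *
O=[0,np.pi,0]
z=.174
while z>.1535:
    z-=.002
    f=m.current_ft_force()[2]
    r=m.servo_line([.5445,.2156,z],O,speed=.01,until_force=max(4,25.5-2.2-f)); s=st(); print(round(z,4),r,*s)
    if s[1][2]>24 or r: break
E
```

```text
0.172 False [0.5447 0.2157 0.1723] [-0.46 -0.32  4.87] 18.95
0.17 False [0.5446 0.2156 0.17  ] [0.54 0.43 2.94] 19.3
0.168 False [0.5445 0.2157 0.1679] [1.17 0.63 4.18] 19.65
0.166 False [0.5446 0.2156 0.166 ] [ 0.19 -0.44  3.47] 20.0
0.164 False [0.5445 0.2156 0.1638] [1.77 0.08 3.79] 20.35
0.162 False [0.5445 0.2156 0.1618] [0.38 1.54 3.78] 20.7
0.16 False [0.5445 0.2156 0.16  ] [0.73 0.71 2.45] 21.05
0.158 False [0.5443 0.2156 0.1574] [1.66 0.77 0.13] 21.4
0.156 False [0.5438 0.2153 0.1547] [-0.32 -0.11 -1.54] 21.75
0.154 False [0.5444 0.2156 0.1538] [ 0.42 -0.03 -2.01] 22.1
0.152 False [0.5445 0.2156 0.1519] [ 0.67 -0.2  -1.96] 22.45
```

Friction was only about 6 N and the force fell back to the rod's own weight at nose ≈ 0.072, so the bushing has dropped. Continuing to the ring.

```bash
python3 - <<'E'
from log import *
O=[0,np.pi,0]
r=m.servo_line([.5445,.2156,.134],O,speed=.008,until_force=12); print(r,*st())
m.pause(.2); print(*st(),m.current_wrist_torque().round(3),m.current_gripper_width())
E
```

```text
True [0.5445 0.2156 0.1488] [-1.08 -0.23  4.04] 23.38
[0.5446 0.2156 0.1488] [-1.   -0.16  5.78] 23.57 [0.031 0.238 0.042] 0.02279947804132485
```

```bash
python3 - <<'E'
from log import *
O=[0,np.pi,0]
z=m.current_position()[2]
for k in range(8):
    z-=.0005
    r=m.servo_line([.5445,.2156,z],O,speed=.005); m.pause(.1); s=st(); print(round(z,4),r,*s,m.current_wrist_torque().round(2))
    if s[1][2]>13: break
w=m.read_camera("wrist"); save(w,"seat.png",(230,130,410,280),4)
s=m.read_camera("side"); save(s,"seats.png",(250,100,370,250),4)
E
```

```text
0.1483 False [0.5446 0.2156 0.1488] [-1.87 -0.24  6.07] 24.03 [-0.1   0.35  0.03]
0.1478 False [0.5446 0.2156 0.1487] [-3.35 -1.67  7.03] 24.38 [-0.14  0.59 -0.04]
0.1473 False [0.5447 0.2156 0.1487] [-4.46 -2.44  9.25] 24.73 [-0.23  0.68  0.05]
0.1468 False [0.5447 0.2156 0.1487] [-4.75 -1.83 12.81] 25.08 [-0.27  1.    0.06]
0.1463 False [0.5447 0.2156 0.1487] [-6.77 -4.19 13.84] 25.43 [-0.38  1.13  0.03]
```

View pics/seat.png

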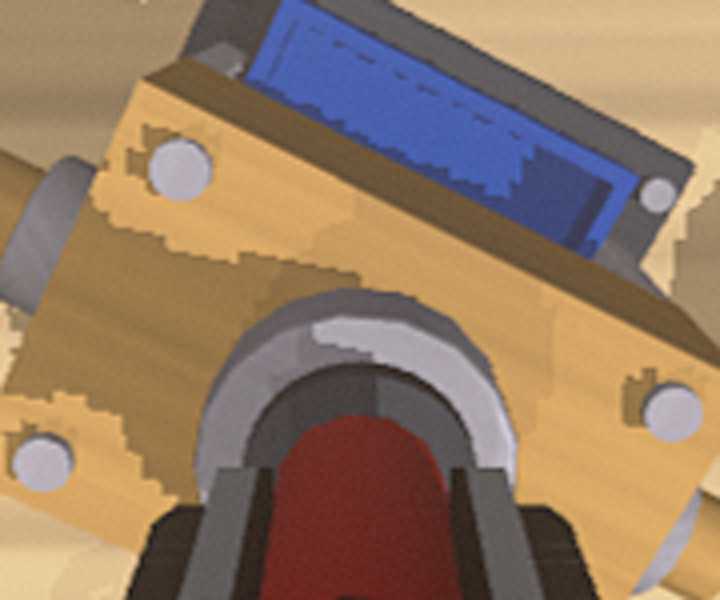

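View pics/seats.png

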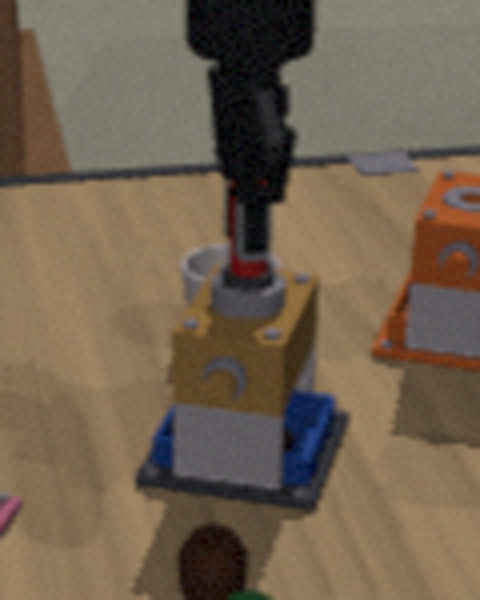

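The collar (crop 360,390) sits on the ring; the brass and tray are undisturbed. One slightly firmer push while easing the side load, then hold.

```bash
python3 - <<'E'
from log import *
O=[0,np.pi,0]
m.servo_line([.5438,.2152,.1460],O,speed=.005); 
for k in range(4): m.pause(.2); print(*st(),m.current_wrist_torque().round(2))
E
```

```text
[0.5446 0.2156 0.1487] [-3.22 -0.5  13.99] 26.06 [-0.07  0.69  0.06]
[0.5446 0.2156 0.1487] [-4.24 -0.73 13.34] 26.26 [-0.01  0.7   0.07]
[0.5446 0.2156 0.1487] [-3.51 -0.58 13.49] 26.46 [-0.05  0.73  0.08]
[0.5446 0.2156 0.1487] [-3.19 -1.02 13.19] 26.66 [-0.1   0.73  0.01]
```

```bash
python3 - <<'E'
from log import *
O=[0,np.pi,0]
m.servo_line([.5434,.2151,.1453],O,speed=.005); 
for k in range(4): m.pause(.2); print(*st(),m.current_wrist_torque().round(2))
m.servo_line([.5445,.2156,.1488],O,speed=.02); print(*st())
m.servo_line([.5445,.2156,.255],O,speed=.1,until_force=15); m.pause(.2); print(*st(),m.current_gripper_width())
tp,to=m.current_position(),m.current_ee_rot()
w=m.read_camera("wrist"); save(w,"up.png"); np.savez("up.npz",f=w["frame"],tp=tp,to=to)
s=m.read_camera("side"); save(s,"ups.png",(250,80,370,240),4)
print([(round(d["p"],2),d["extent"]) for n in ("bushing",) for q in (w,s) for d in m.silhouettes(n,q)])
E
```

```text
[0.5446 0.2156 0.1487] [-3.21 -0.45 14.82] 27.17 [-0.01  0.7  -0.01]
[0.5446 0.2156 0.1487] [-2.28 -0.94 16.29] 27.37 [-0.07  0.61  0.01]
[0.5446 0.2156 0.1487] [-3.69 -0.66 15.79] 27.57 [-0.06  0.66 -0.02]
[0.5446 0.2156 0.1487] [-3.54 -0.64 16.4 ] 27.77 [-0.07  0.64 -0.03]
[0.5446 0.2156 0.1488] [-0.22 -0.91  3.14] 28.1
[0.5444 0.2156 0.2544] [ 0.13  0.48 -2.41] 29.51 0.022347307697237372
[(0.21, [2.4, 135.7, 12.3, 182.4])]
```

View pics/up.png

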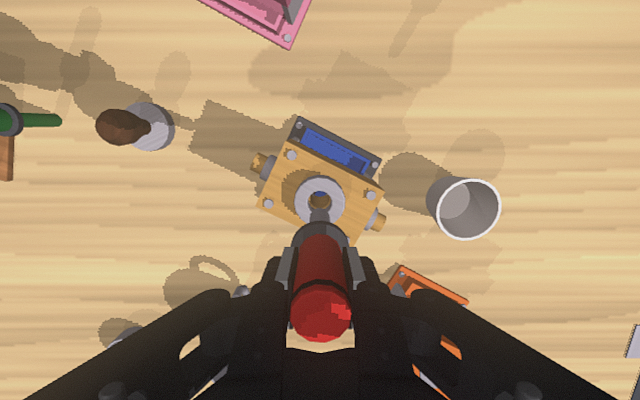

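View pics/ups.png

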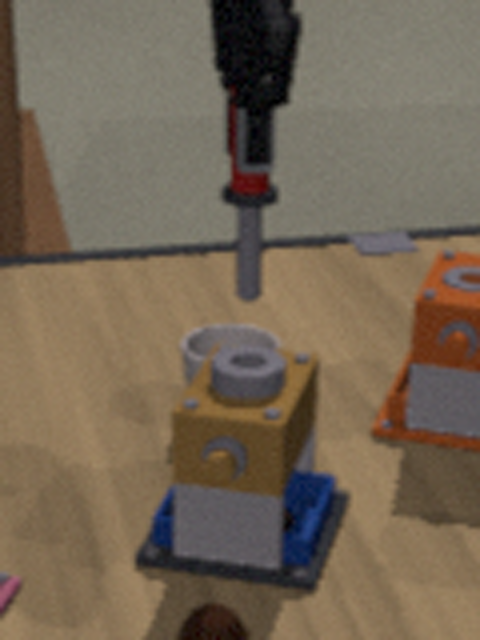

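Blue shows through the bore at (320,195) and a dark bushing-like spot is new in the tray (side crop 290,520). Returning the rod to the rest.

```bash
python3 - <<'E'
from log import *
O=[0,np.pi,0]
m.servo_line([.491,-.22,.255],O,speed=.22); m.pause(.2); print(*st())
print(m.servo_line([.491,-.22,.15],O,speed=.1,until_force=6),*st())
if m.current_position()[2]<.153:
    m.pause(.1)
    print(m.servo_line([.491,-.22,.094],O,speed=.03,until_force=5)); m.pause(.1); print(*st(),m.current_wrist_torque().round(2))
w=m.read_camera("wrist"); save(w,"rest.png",(200,100,440,300),3)
s=m.read_camera("side"); save(s,"rests.png",(280,220,400,380),4)
E
```

```text
[ 0.4911 -0.2196  0.255 ] [ 0.44 -0.84 -1.91] 32.05
False [ 0.4914 -0.2202  0.1509] [-0.   -0.38 -2.03] 33.25
True
[ 0.491  -0.22    0.0973] [ 0.17 -0.11  5.96] 35.03 [ 0.09  0.06 -0.01]
```

View pics/rest.png

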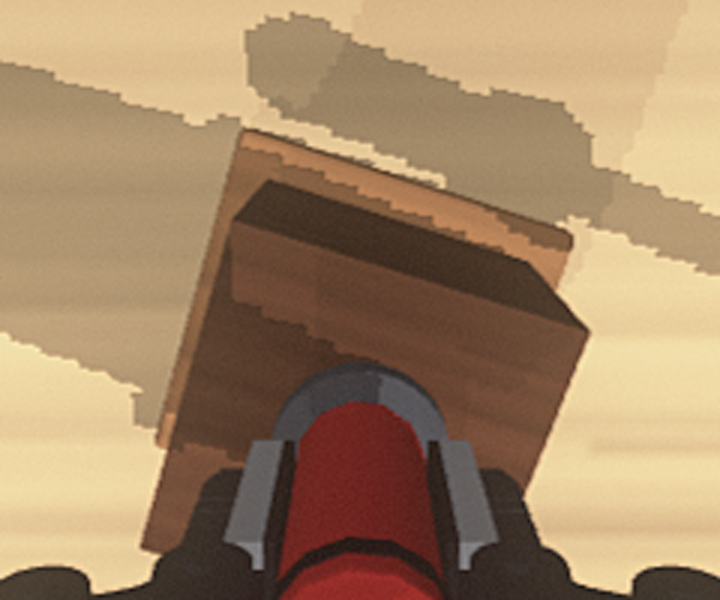

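View pics/rests.png

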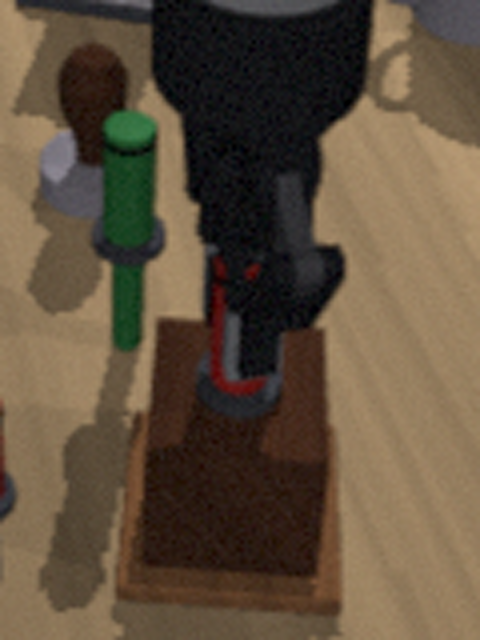

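The collar lies on the rest top at the same TCP height as at pick-up (0.0973). Releasing, going up, and checking everything.

```bash
python3 - <<'E'
from log import *
O=[0,np.pi,0]
m.grip(.06,40); m.pause(.1); print(*st(),m.current_gripper_width())
m.servo_line([.491,-.22,.25],O,speed=.12); print(*st())
w=m.read_camera("wrist"); save(w,"end_w.png",(220,120,440,260),3)
# look into the tray from the near side
m.goto([.44,.19,.26],O); m.pause(.15)
tp,to=m.current_position(),m.current_ee_rot(); w=m.read_camera("wrist"); cp=campose(w,tp,to); print(proj(w,[.5,.2,.02],cp))
save(w,"end_tray.png"); print([(round(d["p"],2),d["extent"]) for d in m.silhouettes("bushing",w)])
s=m.read_camera("side"); save(s,"end_s.png"); t=m.read_camera("top"); save(t,"end_t.png")
for n in("tamper","pitcher","cup","portafilter"):
    print(n,[(round(d["p"],2),d["extent"]) for d in m.silhouettes(n,t)][:1],[(round(d["p"],2),d["extent"]) for d in m.silhouettes(n,s)][:1])
print(m.current_time())
E
```

```text
[ 0.4901 -0.2196  0.0956] [ 0.23  0.28 -0.05] 35.68 0.06018099517008499
[ 0.4907 -0.2199  0.249 ] [ 0.95  0.33 -0.25] 37.12
[327.55559891 224.20424892]
[(0.55, [1.7, 177.1, 59.1, 265.7])]
tamper [(0.55, [345.7, 227.4, 364.8, 247.2])] [(0.78, [289.8, 229.9, 310.9, 275.0])]
pitcher [(0.65, [298.9, 112.7, 328.0, 160.0])] [(0.69, [371.9, 178.1, 418.9, 231.7])]
cup [(0.74, [197.8, 184.4, 231.0, 216.4])] [(0.69, [438.3, 241.8, 541.4, 275.6])]
portafilter [(0.74, [369.3, 70.7, 407.0, 134.5])] [(0.92, [435.3, 242.8, 541.9, 276.3])]
39.4417
```

View pics/end_w.png

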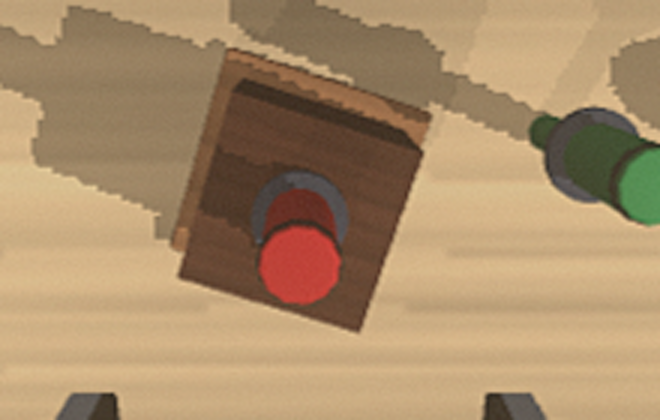

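View pics/end_tray.png

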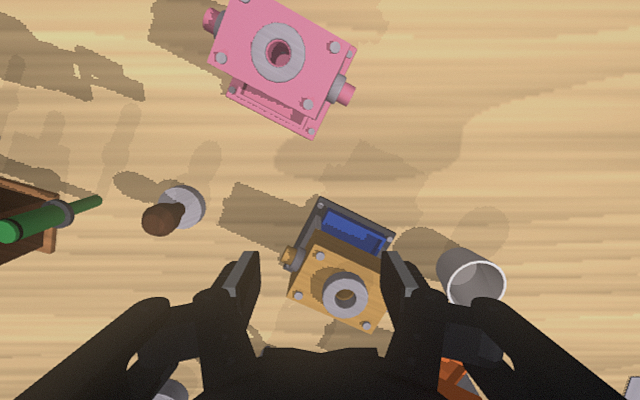

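View pics/end_s.png

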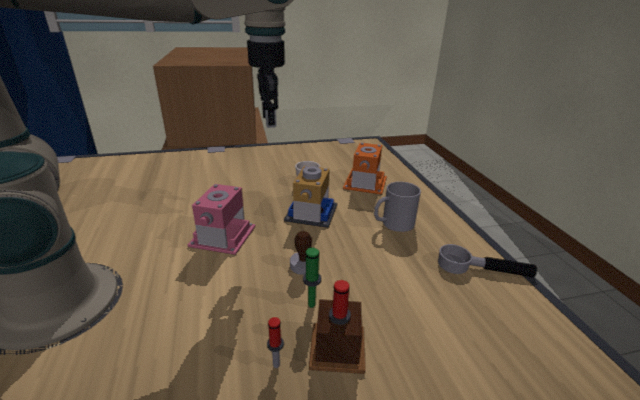

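The rod is back and upright in the rest and the bystanders haven't moved. One last check: the bushing in the tray, side view before and after, plus a look down the bore.

```bash
python3 - <<'E'
from h import *
a=cv2.imread("pics/side0.png")[185:230,280:345]; b=cv2.imread("pics/end_s.png")[185:230,280:345]
cv2.imwrite("pics/cmp.png",np.hstack([cv2.resize(q,(390,270),interpolation=cv2.INTER_CUBIC) for q in(a,b)]))
# camera straight over the bore: tilt tool so that the optical axis is vertical-ish
O=[0,np.pi,0]
T=np.array(m.read_camera("wrist")["T_tool_cam"])
Rt=np.array([[0,-1,0],[-1,0,0],[0,0,-1.]])  # cam x->-y.. placeholder
Rw=R.from_euler("y",0).as_matrix()
Rtool=R.from_rotvec(O).as_matrix()
f=Rtool@T[:3,2]; ang=np.arctan2(f[0],-f[2]); Rn=R.from_rotvec([0,ang,0]).as_matrix()@Rtool
f2=Rn@T[:3,2]
cam=np.array([.5445,.2156,.42]); tp=cam-Rn@T[:3,3]
print(f,f2,tp,m.solve_ik(tp,R.from_matrix(Rn).as_rotvec()))
if m.solve_ik(tp,R.from_matrix(Rn).as_rotvec()) is not None and f2[2]<-.99 and tp[2]>.2:
    m.goto(tp,R.from_matrix(Rn).as_rotvec()); m.pause(.1)
    w=m.read_camera("wrist"); save(w,"down.png",(260,150,380,270),5); print(m.current_time(),m.current_position())
E
```

```text
[ 2.72746850e-01  8.98821401e-04 -9.62085416e-01] [ 2.69486985e-17  8.98821401e-04 -9.99999596e-01] [0.57244496 0.21519136 0.2645364 ] [ 0.26621253  0.52083862  0.79615134  0.08274487  2.09010439 -1.27309655]
40.3833 [0.57169189 0.21545308 0.26633262]
```

View pics/cmp.png

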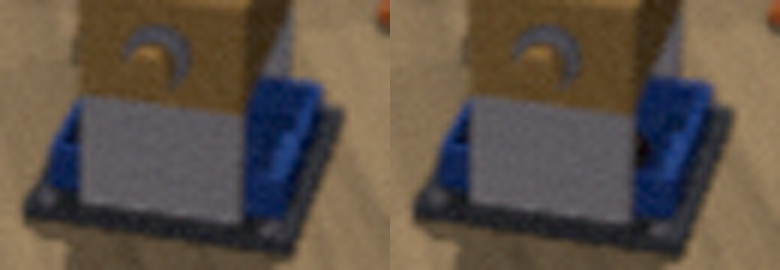

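```bash
ls pics | grep down
```

```text
down.png
```

View pics/down.png

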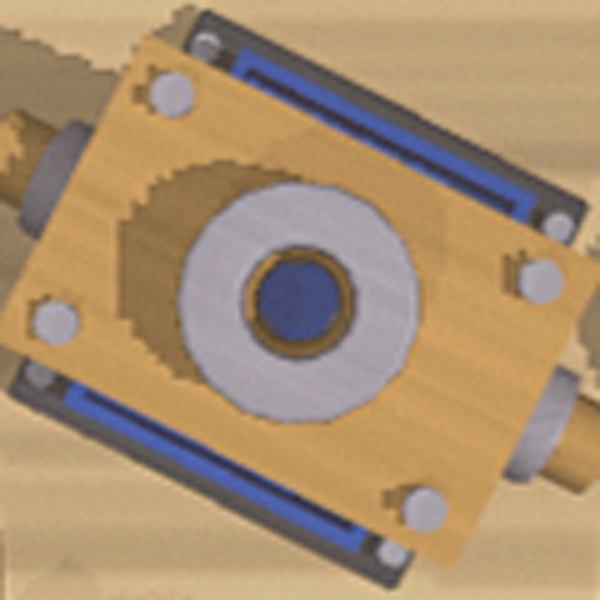

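The bore is clear through to the blue tray floor (crop 298,300). In the side view the brown bushing appears in the tray, at crop (642,150), where there was nothing before. Handing in.

```bash
python3 - <<'E'
from h import *
m.close_job(); print(m.current_time())
E
```

```text
the job is handed in; nothing more can be done
the job is handed in; nothing more can be done
```

The job is done and handed in at about 40 s on the robot's clock, out of the 64 s allowed; no verdict is reported.

- **Pressing:** I took the large red rod from its rest and put it nose first into the brass valve body. Pushing the bushing read about 6–7 N between steps. The force dropped to just the rod's weight when the nose was about 39–40 mm below the mouth.
- **Collar on the ring:** I held the collar on the steel ring at about 16–18 N for over 1.5 s. The ring stands about 15 mm proud. No reading came near 30 N.
- **Rod put back:** The collar met the rest's top at the same tool height as at pick-up (0.0973 m). After release the picture showed the rod upright in the rest.
- **Bushing:** Looking straight down, the bore is clear through to the blue tray floor. The side view shows a new brown spot in the tray, mostly hidden by the side plate. The network did not find the bushing there; its only reports were false ones at the picture edges, so this rests on those two views.
- **Bystanders:** Tamper, pitcher and portafilter show the same outlines as at the start, within 2–4 pixels, in the top and side views. The cup matches from above; the network's last side-view "cup" was really the portafilter, but the picture shows the cup in place.

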